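# Wind the paint agitator and turn its pot

### The job

Take the paint pot off the blue clockwork agitator by its handle and stand it wholly on the black drip mat, let go of it, then wind the agitator's brass key clockwise as far as it goes (pointer at the green mark). Then put the pot back upright in the middle of the agitator's steel plate, turned round so that its spout points straight away from the key. Do not drop or tip the pot, and leave everything else on the bench where it is.

Things in the scene. Friction and masses are not known exactly. Their poses are not given: they have to be found in the camera images.
- agitator: blue clockwork paint agitator, a fixed box 220 (x) x 120 (y) x 55 high; origin at the centre of its underside on the bench; a steel plate at its -x end, the winding key at its +x end; on its top round the key lies an arc of marks running clockwise from red (run down) to green (fully wound)
- plate (a point): centre of the top of the round steel plate (104 across, 8 thick) that carries the pot; 63 mm above the bench, at x -55 mm in the agitator's frame
- key (a joint): winding angle of the key, rad: 0 run down (yellow pointer at the red mark), grows as the key is turned clockwise seen from above, up to its stop at 3.8, fully wound (pointer at the green mark). A spring pulls it back, but the ratchet brake holds it where it is let go; needs about 0.1 N m
- key_grip (a point): centre of the key's brass wing, 91 mm above the bench, at x +60 mm in the agitator's frame, on the key's upright axis; the wing is 44 long along this point's x, 8 thick along its y, 32 high; yellow pointer on the key's +x side; under the wing a stem 12 across and a collar 34 across, its top 31 mm below this point
- pot: aluminium paint pot with an orange band and fixed lid, 80 across, 83 high to the lid, about 0.35 kg; origin at the centre of its underside, z up; a short spout on its +x side; arched handle over the lid along its y
- pot_spout (a point): tip of the pot's spout, 60 mm from the pot's axis along its +x, 66 mm above its underside
- pot_handle (a point): middle of the pot's black handle bar, 127 mm above its underside; the bar is 76 long along the pot's y, 13 wide along x, 14 high; 37 mm free between the bar and the lid, 62 mm free between the two upright posts below the bar
- mat: black rubber drip mat fixed to the bench, 220 (x) x 150 (y) x 3 thick, with spots of paint; origin at the centre of its underside; the jar stands near its -x end, the +x end is free
- jar: small capped glass jar standing on the mat near its -x end, 38 mm across, 55 high; origin at the centre of its underside; stays where it is
- bottle: tall white solvent bottle, 58 mm across, 185 high; origin at the centre of its underside; stays where it is
- tape: yellow roll of masking tape lying flat, 68 mm across, 24 high; origin at the centre of its underside; stays where it is
- cup: grey mixing cup, 64 mm across, 75 high; origin at the centre of its underside; stays where it is
- figure: small green painted toy figure on a round foot 52 mm across, 72 high; origin at the centre of its underside; stays where it is
- can: red can, 60 mm across, 85 high; origin at the centre of its underside; stays where it is
- scraper: flat scraper lying on the bench beside, 200 mm long along its x; stays where it is
Things that resemble listed ones, but are neither listed nor needed, are in the scene too. What is meant by the pot is not pink, and is the smaller of those in its own colour.

How it is judged:
By the outcome, as a careful person would: the job done as asked, in the order asked, and still so for the second after the job is handed in, with the robot touching nothing.
It also fails if it takes over 72 s, if anything falls off the work surface, if the arm or the gripper's body presses on something with over 40 N, if the wrist force passes 120 N, or if a joint passes its speed limit or range.

### The arm

A 7-joint arm with a two-finger parallel gripper is mounted at the origin on the work surface. World frame = base frame: x ahead of the robot, y to its left, z up, the work surface at z = 0. Lengths are in m, angles in rad, forces in N, time in s.
With the tool pointing down it reaches from about 0.4 to 0.85 m from the base axis. Payload 4.5 kg.
Tool frame: the origin (TCP) lies midway between the tips of the shut fingers; the grasp point (between the pads) lies 19 mm behind it; z points along the fingers, y is the line along which they close (so a half turn about z gives the same grasp; the last joint's range is limited). The gripper opens to 88 mm and grips with 3 to 60 N. Pads are 18 mm wide; open, the fingers measure 123 mm over their backs; the gripper's body (75 mm by 187 mm) begins 45 mm behind the grasp point.
Start: joints at [-1.268, 0.689, -0.195, 1.565, 0.157, 0.902, -0.215], TCP at [0.166, 0.603, 0.239] pointing down, gripper open.
Joint ranges: [-3.01, 3.01], [-0.46, 2.08], [-1.47, 1.51], [0.13, 2.56], [-1, 4.14], [0.04, 2.09], [-2.66, 2.66]. Speed limits (rad/s): [2.57, 2.57, 3.14, 3.14, 3.14, 3.14, 3.14].

### API

Orientations are given as a unit quaternion [x, y, z, w].
In Python, from plant import sensors, eyes, finish_job gives the robot as it stands.
- The arm moves only by the tool send_rows, never from a script. Its argument "rows" is text: rows parted by semicolons, each of 4 numbers parted by spaces: the shift along the tool's x, y, z normalised to -1 to 1, where 1 is 30 cm, then the turn about the tool's z normalised to -1 to 1, where 1 is 2 pi rad. A call has 1 to 10 rows; each row is the pose to reach, as a shift and turn from the pose commanded when the call began, along the tool's axes at that moment, turning the shorter way round; what a row does not reach only later rows make up. A row lasts 1/12 s, in which the tool goes at most 41.7 mm and 7.16 degrees, less where a joint would pass 70% of its speed; a pose out of reach is approached as far as the arm can. A call with a number of a shift or a turn outside -1 to 1 is refused whole. A call with a gripper value outside its range is refused whole. "jaw" is the closure, from -1 (fully open) to 1 (shut), set as the call begins (left out, the last holds). The fingers move at their own pace and stop on an object; "force" is the grip in N (left out, the last holds). Time passes only in rows, so rows that repeat a pose let the fingers close. It gives the time, the measured TCP pose, the force, the opening and the grip force at its end, in the units of the state.
- sensors.get_state(): the state, without advancing time (a new reading comes with each control period).
- eyes.snapshot(name): name is "side" or "top" or "wrist"; returns (picture, depth): 400x640x3 uint8, red, green, blue; 400x640 float32, m along the optical axis (not along the pixel's ray), 0 where there is no reading.
- eyes.calibration(name): a dict with "fov_y" (degrees; the focal length in pixels is half the picture's height over the tangent of half this angle, whatever the lens; pixels are square), "cx", "cy" (the principal point, pixels), "world_from_camera" (4x4, takes a point from camera to world coordinates). Camera axes: x right, y down, z forward; pixel columns grow to the right and rows downward; lengths in m; the calibration is good to about 2 mm. The wrist camera is an equidistant fisheye: a pixel r from the principal point sees the ray r / f radians off the axis. A picture is of the moment at which its call begins: read the wrist's pose just before it. calibration takes no time and is no camera call; for the wrist camera it gives the pose at the moment of the call.
- finish_job(): hands the job in; it is judged then, once.
The state is a dict: "clock": time; "q": joint angles; "qd": joint speeds; "joint_torque": joint torques, N m; "tool_pos": TCP position; "eef_rot": TCP orientation; "contact_force": force on the tool from outside, world axes, zero at the start; "moment": the same for the moment, N m; "opening": opening from 0.0 (shut) to 1.0 (fully open); "finger_force": force on a finger pad.
Only numpy, scipy, OpenCV 4.12 (cv2) and the standard library are available. Lean on these libraries where they do the work, as an engineer would, in place of code of your own. Each camera call takes 0.05 s, during which the arm holds its last target. There are 200 camera calls.

## Working session

There is one attempt and no reset: what is moved stays moved. The work goes in short steps, Python scripts to look and compute and a tool call to move; the robot and the scene stay as the last step left them, time stands still between calls to the robot, and variables do not carry over. Pictures are saved under pics/ and viewed, at most 10 in all, crops included, and the job is handed in when it is done.

Besides the shell and the picture viewer there is one more tool, called after "Call:" as name(argument=value, ...) on one line, values as JSON. send_rows: Moves the arm, as the interface text tells. Scaled input: -1 to 1 covers 30 cm each way for a shift and 2 pi rad each way for a turn. Its arguments: {"type":"object","properties":{"rows":{"type":"string"},"jaw":{"type":"number"},"force":{"type":"number"}},"required":["rows"]}

```bash
ls; mkdir -p pics; cat > h.py <<'E'
import numpy as np, cv2
from plant import sensors, eyes, finish_job
def cal(n):
    c=eyes.calibration(n); return c, 200/np.tan(np.radians(c["fov_y"])/2), np.array(c["world_from_camera"])
def cloud(n,d):
    c,f,T=cal(n); v,u=np.mgrid[0:400,0:640]
    p=np.stack([(u-c["cx"])/f*d,(v-c["cy"])/f*d,d,np.ones_like(d)],-1)
    return (p@T.T)[...,:3]
def save(n,img): cv2.imwrite(f"pics/{n}.png",img[...,::-1])
E
python3 - <<'E'
from h import *
s=sensors.get_state(); print(s)
ims=[]
for n in("top","side"):
    im,d=eyes.snapshot(n); save(n,im); np.savez(n,im=im,d=d); c,f,T=cal(n); print(n,c["cx"],c["cy"],f,T.round(3).tolist(),(d>0).mean()); ims.append(im)
E
```

```text
pics
{'clock': 0.0, 'q': array([-1.26822097,  0.68998327, -0.19451006,  1.56632738,  0.15732543,
        0.90249135, -0.21512002]), 'qd': array([-0.00016241, -0.00027127,  0.00114768,  0.00155055,  0.00114178,
       -0.00016874,  0.0007637 ]), 'joint_torque': array([-7.22923214e-04, -5.27572846e+01, -1.26631591e+00, -1.53437537e+01,
       -5.24405739e-02,  6.46707922e-03,  1.75894606e-04]), 'tool_pos': array([0.16585968, 0.60194575, 0.23791482]), 'eef_rot': array([ 1.33946274e-01,  9.90988179e-01, -9.06535843e-04, -4.56379725e-05]), 'contact_force': array([ 0.28795079, -0.19846611,  0.55030567]), 'moment': array([-0.0464451 ,  0.02067887,  0.01617005]), 'finger_force': 0.0, 'opening': 1.0005669705664137}
top 310.285519328529 192.18517518456773 452.503926236533 [[-0.105, -0.967, 0.234, 0.289], [-0.994, 0.103, -0.023, 0.011], [-0.002, -0.235, -0.972, 1.379], [0.0, 0.0, 0.0, 1.0]] 0.99604296875
side 314.5860646231875 196.3366915076782 444.7047770052588 [[0.851, -0.315, 0.421, 0.013], [-0.525, -0.538, 0.659, -0.919], [0.019, -0.782, -0.623, 0.982], [0.0, 0.0, 0.0, 1.0]] 0.99591015625
```

View pics/top.png

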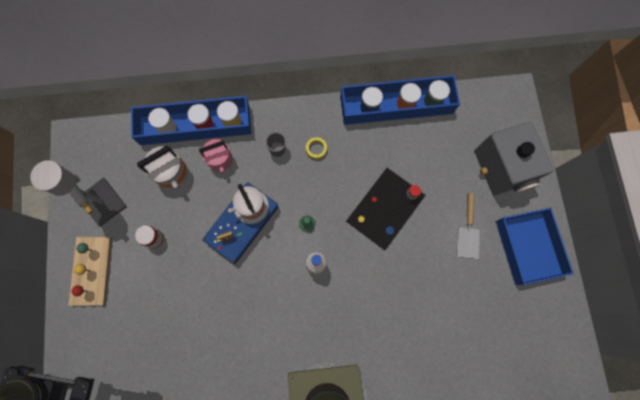

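View pics/side.png

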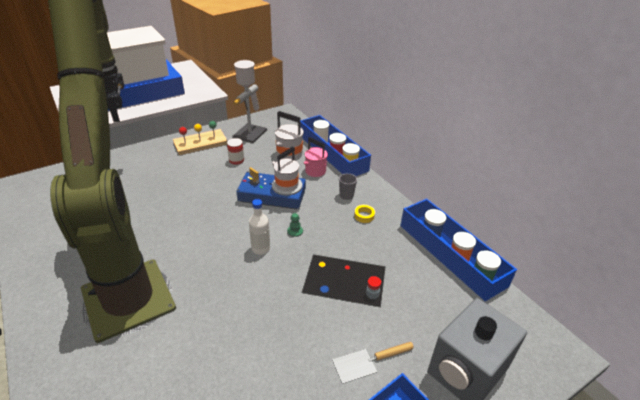

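Top view:
- The agitator is at (240,222).
- The candidates for the pot are an aluminium one with an orange band on the agitator (250,203), a larger aluminium one (163,165) and a pink one (215,153). I choose (250,203), the smaller of its colour.
- The mat is at (386,208) with the jar at (414,190), so its free end is near (362,222).
- The figure is at (307,222) and the bottle at (316,262).

I'll check the choice in a close crop and measure.

```bash
python3 - <<'E'
from h import *
out=[]
P={}
for n,(x0,y0,w,h) in dict(top=(130,130,160,145),side=(215,100,160,145)).items():
    z=np.load(n+".npz"); im,d=z["im"],z["d"]; out.append(cv2.resize(im[y0:y0+h,x0:x0+w],None,fx=2.5*1,fy=2.5,interpolation=cv2.INTER_CUBIC))
    p=cloud(n,d); hsv=cv2.cvtColor(im,cv2.COLOR_RGB2HSV); H,S,V=hsv[...,0],hsv[...,1],hsv[...,2]; P[n]=p
    box=np.zeros((400,640),bool)
    Z=p[...,2]
    if n=="top": box[175:270,195:290]=1
    else: box[145:215,230:310]=1
    blue=box&(H>100)&(H<125)&(S>110)&(abs(Z-.055)<.006)
    q=p[blue][:,:2].astype(np.float32); r=cv2.minAreaRect(q*1000); print(n,"agit",len(q),r, np.median(Z[blue]))
    blk=box&(Z>.178); q=p[blk]; print("handle",len(q),q.mean(0),cv2.minAreaRect((q[:,:2]*1000).astype(np.float32)), q[:,2].max())
    mb=np.zeros((400,640),bool)
    if n=="top": mb[160:255,340:430]=1
    else: mb[250:310,295:395]=1
    m=mb&(V<60)&(abs(Z)<.012); q=p[m]; print("mat",len(q),cv2.minAreaRect((q[:,:2]*1000).astype(np.float32)),np.median(q[:,2]))
    j=mb&(Z>.045); q=p[j]; print("jar",q.mean(0))
    lid=box&(abs(Z-.146)<.008); q=p[lid]; print("lid",len(q),q.mean(0), cv2.minEnclosingCircle((q[:,:2]*1000).astype(np.float32)))
for nm,(u,v) in dict(bottle=(316,262),figure=(307,222),tape=(316,138),cup=(277,140),pink=(215,153)).items(): print(nm,P["top"][v,u].round(3))
cv2.imwrite("pics/crop.png",np.hstack(out)[...,::-1])
E
```

```text
top agit 1364 ((540.5946044921875, 196.480224609375), (119.0140151977539, 215.1079864501953), 47.89139175415039) 0.05495159012981732
handle 165 [0.53225082 0.13476384 0.38980328] ((451.0772705078125, 97.47551727294922), (366.5208740234375, 17.408655166625977), 25.36557388305664) 1.379482133651473
mat 2910 ((546.02392578125, -247.9307861328125), (146.25714111328125, 216.9571075439453), 46.027252197265625) 0.003215732952810413
jar [ 0.50907545 -0.24989192  0.37459977]
lid 534 [0.57887027 0.15842333 0.1447861 ] ((580.9000244140625, 159.78683471679688), 42.1075553894043)
side agit 649 ((543.7442016601562, 192.45877075195312), (119.26396942138672, 217.81661987304688), 46.68095016479492) 0.05396963445963998
handle 184 [ 0.46644595 -0.00486641  0.26679018] ((266.3877868652344, -343.45721435546875), (1251.6805419921875, 120.36851501464844), 60.75483322143555) 0.9818812108353148
mat 2344 ((548.1167602539062, -249.32537841796875), (148.58245849609375, 214.80731201171875), 46.16361618041992) 0.00283149311028974
jar [ 0.49433334 -0.42578599  0.19672454]
lid 303 [0.57043701 0.14049695 0.14444574] ((502.0816955566406, 81.39554595947266), 153.27647399902344)
bottle [ 0.388 -0.012  0.185]
figure [ 0.516 -0.001  0.069]
tape [ 0.789 -0.057  0.024]
cup [0.796 0.066 0.023]
pink [0.752 0.253 0.083]
```

View pics/crop.png

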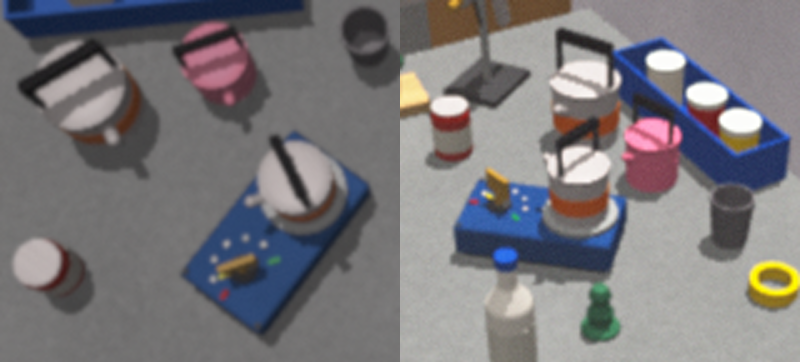

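The crop confirms it: the pot with the orange band stands on the plate. Its handle runs (272,140)-(308,205), its spout is at (250,200), the key is at (237,267), the red mark at (224,295) and the green at (273,261). Next, the handle and spout.

```bash
python3 - <<'E'
from h import *
for n,b in dict(top=(175,270,195,290),side=(140,215,265,310)).items():
    z=np.load(n+".npz"); im,d=z["im"],z["d"]; p=cloud(n,d); Z=p[...,2]
    box=np.zeros((400,640),bool); box[b[0]:b[1],b[2]:b[3]]=1; box&=d>0
    V=im.max(-1)
    blk=box&(Z>.176)&(Z<.2)&(V<70); q=p[blk]; print(n,"handle",len(q),q.mean(0).round(4),cv2.minAreaRect((q[:,:2]*1000).astype(np.float32)), q[:,2].max())
    lid=box&(abs(Z-.146)<.006)&(V>90); q=p[lid]; c,r=cv2.minEnclosingCircle((q[:,:2]*1000).astype(np.float32)); print("lid",len(q),c,r)
    c=np.array([578,159])/1000
    rr=np.linalg.norm(p[...,:2]-c,axis=-1); sp=box&(Z>.105)&(Z<.15)&(rr>.046)&(rr<.075); q=p[sp]; print("spout",len(q),q.mean(0).round(4),np.degrees(np.arctan2(*(q.mean(0)[:2]-c)[::-1])))
    k=box&(Z>.085)&(Z<.112)&(np.linalg.norm(p[...,:2]-[.498,.235],axis=-1)<.035); q=p[k]; 
    if len(q): print("key",len(q),q.mean(0).round(4),cv2.minAreaRect((q[:,:2]*1000).astype(np.float32)))
    if n=="top":
        for nm,(u0,v0,u1,v1,lo) in dict(bottle=(300,245,335,280,.1),figure=(295,210,320,235,.02),jar=(405,180,425,200,.045),tape=(300,135,330,162,.015)).items():
            s=np.zeros((400,640),bool); s[v0:v1,u0:u1]=1; s&=(Z>lo)&(d>0); q=p[s]; print(nm,(q.max(0)+q.min(0))/2)
E
```

```text
top handle 84 [0.5803 0.1589 0.1958] ((581.3485717773438, 158.62396240234375), (78.8626708984375, 10.728877067565918), 22.613323211669922) 0.19965431563333813
lid 500 (580.7264404296875, 159.7627716064453) 41.93239212036133
spout 24 [0.5614 0.2095 0.1303] 108.2298337245884
key 61 [0.4958 0.2361 0.103 ] ((496.3732604980469, 236.19635009765625), (7.8381876945495605, 42.61682891845703), 13.67811107635498)
bottle [ 0.39423534 -0.01308582  0.1453654 ]
figure [ 0.52120016 -0.00069763  0.05057993]
jar [ 0.57925349 -0.33271715  0.05529594]
tape [ 0.75824172 -0.05413016  0.02313317]
side handle 82 [0.5826 0.1547 0.193 ] ((581.9437255859375, 156.0032958984375), (77.10590362548828, 14.753143310546875), 21.242937088012695) 0.1998461978943339
lid 259 (582.724609375, 157.34129333496094) 43.43523406982422
spout 21 [0.5926 0.1669 0.1294] 28.47868322848765
```

```bash
cat > go.py <<'E'
# usage: go.py x y z yawdeg(of tool y)  -> shift/turn values for the final row
import sys
from h import *
from scipy.spatial.transform import Rotation as R
s=sensors.get_state(); r=R.from_quat(s["eef_rot"]).as_matrix(); y0=np.degrees(np.arctan2(r[1,1],r[0,1]))
x,y,z,a=map(float,sys.argv[1:5])
sh=r.T@(np.array([x,y,z])-s["tool_pos"])/.3
t=-(((a-y0)+180)%360-180)
print("t%.2f yaw%.1f pos"%(s["clock"],y0),s["tool_pos"].round(4),"q7 %.2f q5 %.2f"%(s["q"][6],s["q"][4]),"F",s["contact_force"].round(1),"M",s["moment"].round(2),"f%.1f op%.3f"%(s["finger_force"],s["opening"]))
print("shift",sh.round(4),"turn %.4f"%(t/360),"rows>=",max(np.linalg.norm(sh)*300/41.7,abs(t)/7.16).round(1))
E
python3 go.py .5815 .157 .25 112
```

```text
t0.10 yaw74.6 pos [0.1659 0.602  0.238 ] q7 -0.22 q5 0.16 F [-0.8 -0.7 -0.5] M [-0.04 -0.01  0.03] f0.0 op0.999
shift [-1.7295 -1.0623 -0.038 ] turn -0.1039 rows>= 14.6
```

Call:
send_rows(rows="-0.44 -0.27 -0.01 -0.025;-0.9 -0.55 -0.02 -0.05;-0.9 -0.55 -0.02 -0.05;-0.9 -0.55 -0.02 -0.05;-0.9 -0.55 -0.02 -0.05;-0.9 -0.55 -0.02 -0.05;-0.9 -0.55 -0.02 -0.05;-0.9 -0.55 -0.02 -0.05;-0.9 -0.55 -0.02 -0.05", jaw=-1, force=40)

```text
clock: 0.85
tool_pos: [0.3877, 0.3652, 0.2442]
eef_rot: [-0.017, 1.0, -0.003, 0.001]
contact_force: [0.4, 0.3, -0.0]
opening: 1.005
finger_force: 0.0
```

```bash
python3 go.py .5815 .157 .25 112
```

```text
t0.85 yaw92.0 pos [0.3877 0.3652 0.2442] q7 0.51 q5 0.25 F [ 0.4  0.3 -0. ] M [-0.05 -0.03  0.05] f0.0 op1.005
shift [-0.6217 -0.716  -0.0145] turn -0.0556 rows>= 6.8
```

Call:
send_rows(rows="-0.3 -0.35 -0.005 -0.03;-0.62 -0.716 -0.01 -0.056;-0.62 -0.716 -0.01 -0.056;-0.62 -0.716 -0.01 -0.056;-0.62 -0.716 -0.01 -0.056;-0.62 -0.716 -0.01 -0.056;-0.62 -0.716 -0.01 -0.056;-0.62 -0.716 -0.01 -0.056;-0.62 -0.716 -0.01 -0.056;-0.62 -0.716 -0.01 -0.056")

```text
clock: 1.68
tool_pos: [0.577, 0.1672, 0.2474]
eef_rot: [-0.198, 0.98, 0.001, -0.001]
contact_force: [0.2, -0.6, 0.4]
opening: 0.999
finger_force: 0.0
```

```bash
python3 go.py .5815 .157 .171 112;python3 - <<'E'
from h import *
c,f,T=cal("wrist"); im,d=eyes.snapshot("wrist"); save("w1",im); np.savez("w1",im=im,d=d,T=T); print(c["cx"],c["cy"],f,T.round(3).tolist())
E
```

```text
t1.68 yaw112.8 pos [0.577  0.1672 0.2474] q7 1.29 q5 0.34 F [ 0.2 -0.6  0.4] M [ 0.08  0.01 -0.02] f0.0 op0.999
shift [-0.0009 -0.0377  0.2545] turn 0.0024 rows>= 1.9
322.3952223515358 200.96556699989299 309.70691628693146 [[-0.389, 0.887, 0.249, 0.514], [0.921, 0.374, 0.105, 0.14], [0.0, 0.27, -0.963, 0.394], [0.0, 0.0, 0.0, 1.0]]
```

View pics/w1.png

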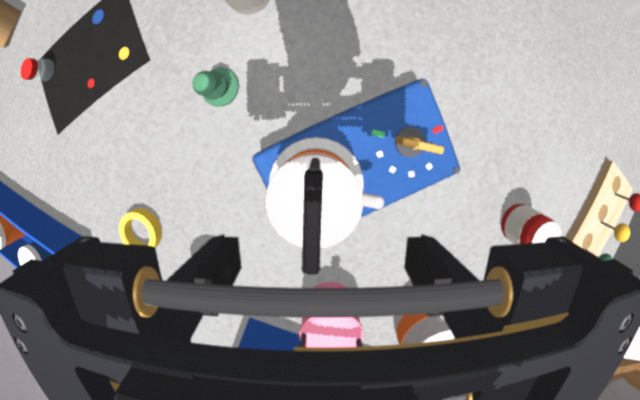

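The wrist view shows the handle at (313,215), lying straight between the fingers (columns 225 to 420). The spout is at (372,202), the key at (418,145), green at (378,133) and red at (437,129). I'll refine the positions from this fisheye depth.

```bash
cat >> h.py <<'E'
def wcloud(d,T):
    c,f,_=cal("wrist"); v,u=np.mgrid[0:400,0:640]; a,b=u-c["cx"],v-c["cy"]; r=np.hypot(a,b)+1e-9; t=np.tan(np.minimum(r/f,1.5))/r
    return (np.stack([a*t*d,b*t*d,d,np.ones_like(d)],-1)@T.T)[...,:3]
def sel(p,d,c,rad,lo,hi): return (d>0)&(np.linalg.norm(p[...,:2]-c,axis=-1)<rad)&(p[...,2]>lo)&(p[...,2]<hi)
def rect(q): return cv2.minAreaRect((q[:,:2]*1000).astype(np.float32))
E
python3 - <<'E'
from h import *
z=np.load("w1.npz"); im,d,T=z["im"],z["d"],z["T"]; p=wcloud(d,T)
hsv=cv2.cvtColor(im,cv2.COLOR_RGB2HSV); H,S=hsv[...,0],hsv[...,1]
m=sel(p,d,[.58,.158],.05,.18,.205); q=p[m]; print("handle",len(q),rect(q),q[:,2].max())
m=sel(p,d,[.58,.158],.05,.139,.153); q=p[m]; print("lid",len(q),cv2.minEnclosingCircle((q[:,:2]*1000).astype(np.float32)))
m=sel(p,d,[.498,.235],.035,.095,.115); q=p[m]; print("key",len(q),rect(q),q[:,2].max())
m=sel(p,d,[.498,.235],.06,.05,.112)&(H>20)&(H<34)&(S>130); 
m=sel(p,d,[.54,.195],.2,.047,.062)&(H>100)&(H<125)&(S>110); q=p[m]; print("agit",len(q),rect(q),np.median(q[:,2]))
for nm,(h0,h1) in dict(green=(50,85),red=(172,180)).items():
    m=sel(p,d,[.498,.235],.06,.05,.062)&(H>h0)&(H<=h1)&(S>110); print(nm,m.sum(),p[m].mean(0) if m.any() else 0)
m=sel(p,d,[.58,.158],.07,.11,.139)&(np.linalg.norm(p[...,:2]-[.58,.158],axis=-1)>.046); print("spout",p[m].mean(0))
E
```

```text
handle 2028 ((582.4788208007812, 161.4850616455078), (77.53968811035156, 13.37806224822998), 20.937223434448242) 0.1994124287239806
lid 5538 ((583.7345581054688, 161.73976135253906), 42.243263244628906)
key 368 ((499.6458740234375, 239.2493133544922), (8.584216117858887, 44.02861785888672), 13.93616008758545) 0.10909334160705264
agit 9560 ((543.5770263671875, 198.78787231445312), (117.08141326904297, 215.5640411376953), 48.00218200683594) 0.055207446735497684
green 65 [0.5060382  0.20317963 0.05623405]
red 22 [0.47206623 0.26435333 0.05580505]
spout [0.56433262 0.21057062 0.12899538]
```

Call:
send_rows(rows="0 0 0.06 0;0 0 0.13 0;0 0 0.2 0;0 0 0.263 0;0 0 0.263 0;0 0 0.263 0")

```text
clock: 2.23
tool_pos: [0.5766, 0.1673, 0.1686]
eef_rot: [-0.199, 0.98, 0.0, -0.001]
contact_force: [0.5, -1.0, -0.2]
opening: 1.003
finger_force: 0.0
```

```bash
python3 go.py .5815 .1585 .171 111.5;python3 - <<'E'
from h import *
c,f,T=cal("wrist"); im,d=eyes.snapshot("wrist"); p=wcloud(d,T)
m=sel(p,d,[.58,.158],.05,.18,.205); q=p[m]; print("handle",len(q),rect(q))
m=sel(p,d,[.58,.158],.06,.139,.153); q=p[m]; print("lid",len(q),cv2.minEnclosingCircle((q[:,:2]*1000).astype(np.float32)))
E
```

```text
t2.23 yaw112.9 pos [0.5766 0.1673 0.1686] q7 1.24 q5 0.41 F [ 0.5 -1.  -0.2] M [ 0.01 -0.   -0.01] f0.0 op1.003
shift [-0.0036 -0.0335 -0.0082] turn 0.0040 rows>= 0.2
handle 4760 ((589.6612548828125, 155.25894165039062), (69.64753723144531, 62.920814514160156), 48.71299743652344)
lid 9844 ((583.6961669921875, 161.82472229003906), 42.11881637573242)
```

Call:
send_rows(rows="-0.005 -0.029 -0.008 0.0045;-0.005 -0.029 -0.008 0.0045;-0.005 -0.029 -0.008 0.0045")

```text
clock: 2.53
tool_pos: [0.5839, 0.1576, 0.1725]
eef_rot: [-0.183, 0.983, -0.0, 0.001]
contact_force: [-0.6, 0.1, 0.2]
opening: 1.0
finger_force: 0.0
```

Call:
send_rows(rows="0 0 0 0;0 0 0 0;0 0 0 0;0 0 0 0;0 0 0 0;0 0 0 0;0 0 0 0;0 0 0 0", jaw=1, force=40)

```text
clock: 3.2
tool_pos: [0.5827, 0.1583, 0.1712]
eef_rot: [-0.183, 0.983, 0.0, -0.0]
contact_force: [-0.1, -0.6, 0.3]
opening: 0.422
finger_force: 0.0
```

```bash
python3 go.py .582 .160 .23 111
```

```text
t3.20 yaw111.1 pos [0.5827 0.1583 0.1712] q7 1.23 q5 0.40 F [-0.1 -0.6  0.3] M [0.03 0.04 0.04] f0.0 op0.422
shift [ 0.0002  0.0063 -0.196 ] turn 0.0004 rows>= 1.4
```

Call:
send_rows(rows="0 0 0 0;0 0 0 0;0 0 0 0;0 0 0 0;0 0 0 0;0 0 0 0;0 0 0 0")

```text
clock: 3.78
tool_pos: [0.5827, 0.1586, 0.1713]
eef_rot: [-0.184, 0.983, 0.0, 0.0]
contact_force: [-1.6, 0.9, 1.1]
opening: 0.14
finger_force: 40.0
```

Call:
send_rows(rows="0 0 -0.02 0;0 0 -0.06 0;0 0 -0.12 0;0 0 -0.18 0;0 0 -0.24 0;0 0 -0.25 0;0 0 -0.25 0")

```text
clock: 4.37
tool_pos: [0.5833, 0.1579, 0.2471]
eef_rot: [-0.183, 0.983, -0.0, 0.001]
contact_force: [-0.4, 0.9, -3.5]
opening: 0.144
finger_force: 40.0
```

```bash
python3 go.py .511 -.214 .246 35
```

```text
t4.37 yaw111.1 pos [0.5833 0.1579 0.2471] q7 1.28 q5 0.34 F [-0.4  0.9 -3.5] M [ 0.04 -0.03  0.  ] f40.0 op0.144
shift [ 0.6714 -1.0698  0.0029] turn 0.2114 rows>= 10.6
```

Call:
send_rows(rows="0.03 -0.04 0 0.01;0.08 -0.12 0 0.025;0.15 -0.23 0 0.04;0.22 -0.34 0 0.055;0.29 -0.45 0 0.07;0.35 -0.56 0 0.085;0.42 -0.67 0 0.1;0.48 -0.77 0 0.115;0.53 -0.85 0 0.13;0.56 -0.89 0 0.14")

```text
clock: 5.2
tool_pos: [0.5199, -0.1567, 0.2447]
eef_rot: [0.258, 0.966, -0.002, -0.002]
contact_force: [-0.6, -0.1, -3.8]
opening: 0.143
finger_force: 40.0
```

Call:
send_rows(rows="0 0 0 0;0 0 0 0;0 0 0 0")

```text
clock: 5.45
tool_pos: [0.5228, -0.1486, 0.2458]
eef_rot: [0.25, 0.968, 0.001, -0.0]
contact_force: [-0.6, 0.8, -3.7]
opening: 0.138
finger_force: 40.0
```

```bash
python3 go.py .511 -.214 .2 35
```

```text
t5.45 yaw61.0 pos [ 0.5228 -0.1486  0.2458] q7 1.09 q5 0.17 F [-0.6  0.8 -3.7] M [ 0.02 -0.02  0.  ] f40.0 op0.138
shift [-0.0716 -0.2099  0.152 ] turn 0.0722 rows>= 3.6
```

Call:
send_rows(rows="-0.02 -0.06 0.02 0.015;-0.05 -0.13 0.06 0.03;-0.07 -0.19 0.11 0.05;-0.072 -0.21 0.16 0.065;-0.072 -0.21 0.22 0.072;-0.072 -0.21 0.28 0.072;-0.072 -0.21 0.34 0.072;-0.072 -0.21 0.38 0.072;-0.072 -0.21 0.38 0.072;-0.072 -0.21 0.38 0.072")

```text
clock: 6.28
tool_pos: [0.5111, -0.2145, 0.1318]
eef_rot: [0.461, 0.887, 0.001, -0.001]
contact_force: [1.1, 0.4, -2.5]
opening: 0.136
finger_force: 40.0
```

```bash
python3 go.py .511 -.214 .111 35; python3 - <<'E'
from h import *
im,d=eyes.snapshot("side"); save("s2",im); p=cloud("side",d)
for n in("top",):
    t,dt=eyes.snapshot(n); np.savez("top2",im=t,d=dt); pt=cloud(n,dt)
    hsv=cv2.cvtColor(t,cv2.COLOR_RGB2HSV); H,S=hsv[...,0],hsv[...,1]
    m=sel(pt,dt,[.582,.159],.075,.0595,.07)&(S<90); q=pt[m]; print("plate",len(q),cv2.minEnclosingCircle((q[:,:2]*1000).astype(np.float32)),q.mean(0))
    m=sel(pt,dt,[.54,.195],.2,.049,.058)&(H>100)&(H<125)&(S>110); q=pt[m]; print("agit",len(q),rect(q))
m=sel(p,d,[.582,.159],.075,.0595,.07); q=p[m]; print("plate side",len(q),cv2.minEnclosingCircle((q[:,:2]*1000).astype(np.float32)),q.mean(0))
E
```

```text
t6.28 yaw35.0 pos [ 0.5111 -0.2145  0.1318] q7 0.83 q5 0.10 F [ 1.1  0.4 -2.5] M [-0.05  0.02  0.03] f40.0 op0.136
shift [0.0014 0.0008 0.0692] turn 0.0001 rows>= 0.5
plate 846 ((583.73681640625, 160.21661376953125), 53.63469696044922) [0.58110019 0.16039536 0.06357584]
agit 1239 ((540.4285278320312, 196.31988525390625), (119.13223266601562, 215.2490234375), 47.72713851928711)
plate side 422 ((581.4866943359375, 163.88739013671875), 58.796695709228516) [0.5847944  0.15698336 0.06292355]
```

View pics/s2.png

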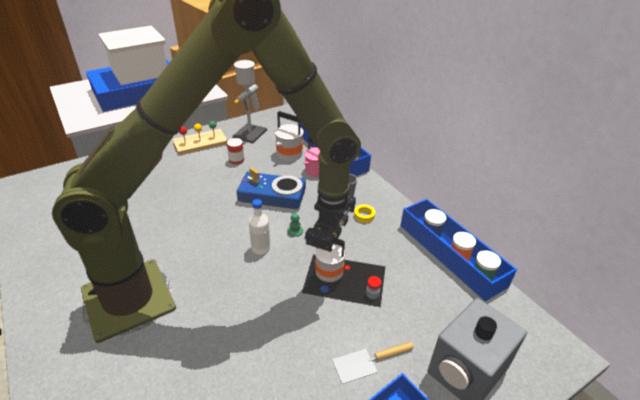

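The side view shows the pot over the mat's free end at (330,262) and the empty plate at (287,186). I'll lower it and release.

Call:
send_rows(rows="0 0 0.02 0;0 0 0.04 0;0 0 0.055 0;0 0 0.063 0;0 0 0.067 0;0 0 0.07 0;0 0 0.07 0")

```text
clock: 6.97
tool_pos: [0.5106, -0.2169, 0.1112]
eef_rot: [0.463, 0.886, 0.0, 0.0]
contact_force: [-0.0, -0.9, -3.1]
opening: 0.136
finger_force: 39.9
```

Call:
send_rows(rows="0 0 0.003 0;0 0 0.006 0;0 0 0.006 0")

```text
clock: 7.22
tool_pos: [0.5119, -0.2162, 0.1107]
eef_rot: [0.463, 0.887, 0.001, 0.001]
contact_force: [0.2, 3.6, 7.6]
opening: 0.139
finger_force: 40.0
```

Call:
send_rows(rows="0 0 -0.001 0;0 0 -0.001 0;0 0 -0.001 0;0 0 -0.001 0;0 0 -0.001 0;0 0 -0.001 0;0 0 -0.001 0;0 0 -0.001 0", jaw=-1)

```text
clock: 7.88
tool_pos: [0.5103, -0.2169, 0.1096]
eef_rot: [0.463, 0.886, 0.0, -0.0]
contact_force: [-0.6, 0.6, -0.2]
opening: 0.719
finger_force: 0.0
```

Call:
send_rows(rows="0 0 -0.06 0;0 0 -0.15 0;0 0 -0.25 0;0 0 -0.36 0;0 0 -0.45 0;0 0 -0.45 0")

```text
clock: 8.38
tool_pos: [0.5134, -0.218, 0.25]
eef_rot: [0.463, 0.886, 0.001, 0.005]
contact_force: [0.6, 0.1, -0.8]
opening: 0.996
finger_force: 0.0
```

```bash
python3 go.py .498 .237 .2 14; python3 - <<'E'
from h import *
im,d=eyes.snapshot("side"); p=cloud("side",d); save("s3",im[220:330,260:440].repeat(3,0).repeat(3,1))
c,f,T=cal("wrist"); im,d=eyes.snapshot("wrist"); p=wcloud(d,T)
m=sel(p,d,[.511,-.215],.05,.12,.142); q=p[m]; print("handle",len(q),rect(q))
m=sel(p,d,[.511,-.215],.06,.079,.092); q=p[m]; print("lid",len(q),cv2.minEnclosingCircle((q[:,:2]*1000).astype(np.float32)),q[:,2].mean())
E
```

```text
t8.38 yaw34.8 pos [ 0.5134 -0.218   0.25  ] q7 0.85 q5 0.07 F [ 0.6  0.1 -0.8] M [-0.04  0.08  0.03] f0.0 op0.996
shift [1.2763 0.8223 0.161 ] turn 0.0578 rows>= 11.0
handle 1202 ((513.2772216796875, -215.4790802001953), (11.653768539428711, 77.32756042480469), 34.651588439941406)
lid 3926 ((513.9322509765625, -216.7913055419922), 42.14979553222656) 0.08506393045532952
```

View pics/s3.png

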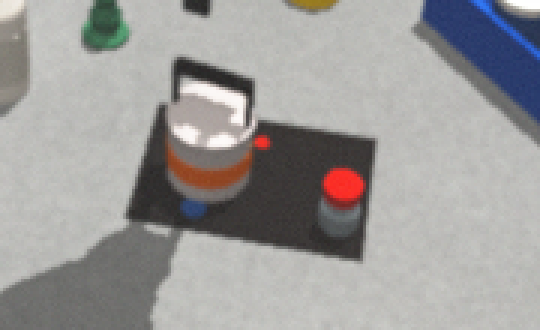

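The pot stands upright on the mat's free end (crop (210,150)), clear of the jar at (340,200). Next, the key.

Call:
send_rows(rows="0.06 0.04 0 0.005;0.17 0.11 0 0.015;0.28 0.18 0 0.03;0.39 0.25 0 0.04;0.5 0.32 0 0.05;0.61 0.39 0 0.058;0.72 0.46 0 0.058;0.83 0.53 0 0.058;0.94 0.6 0 0.058;0.98 0.63 0 0.058")

```text
clock: 9.32
tool_pos: [0.4956, 0.1391, 0.243]
eef_rot: [0.613, 0.79, -0.0, -0.002]
contact_force: [0.2, 0.4, 0.0]
opening: 0.999
finger_force: 0.0
```

Call:
send_rows(rows="0 0 0 0;0 0 0 0")

```text
clock: 9.48
tool_pos: [0.4966, 0.1326, 0.2433]
eef_rot: [0.615, 0.788, -0.001, -0.001]
contact_force: [0.5, -0.5, -0.7]
opening: 0.999
finger_force: 0.0
```

```bash
python3 go.py .498 .237 .2 14
```

```text
t9.48 yaw14.1 pos [0.4966 0.1326 0.2433] q7 -0.06 q5 -0.04 F [ 0.5 -0.5 -0.7] M [-0.13  0.03 -0.04] f0.0 op0.999
shift [0.3365 0.0895 0.1437] turn 0.0002 rows>= 2.7
```

Call:
send_rows(rows="0.08 0.02 0.03 0;0.19 0.05 0.08 0;0.29 0.075 0.12 0;0.337 0.09 0.143 0;0.337 0.09 0.143 0;0.337 0.09 0.143 0;0.337 0.09 0.143 0")

```text
clock: 10.07
tool_pos: [0.5002, 0.2336, 0.202]
eef_rot: [0.618, 0.786, -0.001, 0.001]
contact_force: [0.5, -0.4, -0.1]
opening: 1.004
finger_force: 0.0
```

```bash
python3 - <<'E'
from h import *
c,f,T=cal("wrist"); im,d=eyes.snapshot("wrist"); p=wcloud(d,T); save("w3",im)
m=sel(p,d,[.498,.237],.035,.095,.115); q=p[m]; print("key",len(q),rect(q),q[:,2].max())
im,d=eyes.snapshot("top"); p=cloud("top",d)
m=sel(p,d,[.498,.237],.035,.095,.115); q=p[m]; print("key",len(q))
E
python3 go.py .498 .237 .072 14
```

```text
key 541 ((499.3564147949219, 240.16954040527344), (7.437210559844971, 43.99395751953125), 13.812005996704102) 0.10941161810223979
key 15
t10.17 yaw13.7 pos [0.5003 0.2341 0.2024] q7 -0.22 q5 -0.06 F [ 0.4 -0.1  0.5] M [-0.06  0.04 -0.04] f0.0 op0.995
shift [ 0.0118 -0.0056  0.4348] turn -0.0008 rows>= 3.1
```

View pics/w3.png

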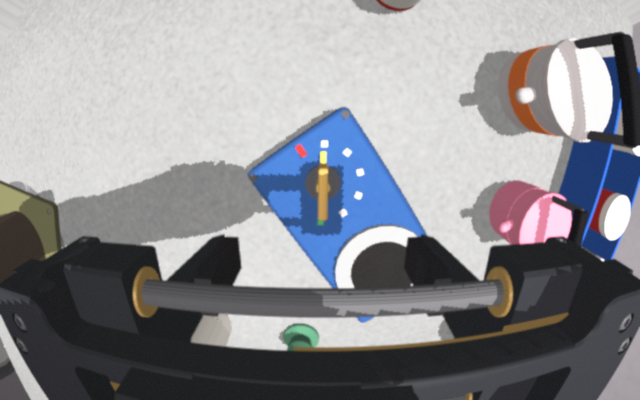

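The wrist view shows the key wing at (322,190), pointer up at (323,157), red at (301,151) and green at (320,222). About 184° of winding remains. I'll descend and grip.

Call:
send_rows(rows="0.015 -0.002 0.06 0;0.015 -0.002 0.15 0;0.015 -0.002 0.24 0;0.015 -0.002 0.33 0;0.015 -0.002 0.4 0;0.015 -0.002 0.43 0;0.015 -0.002 0.435 0;0.015 -0.002 0.435 0;0.015 -0.002 0.435 0", jaw=-0.3)

```text
clock: 10.92
tool_pos: [0.499, 0.2411, 0.0727]
eef_rot: [0.616, 0.787, 0.001, 0.001]
contact_force: [-0.2, 0.3, 0.7]
opening: 0.649
finger_force: 0.0
```

Call:
send_rows(rows="0 0 0 0;0 0 0 0;0 0 0 0;0 0 0 0;0 0 0 0;0 0 0 0;0 0 0 0;0 0 0 0;0 0 0 0;0 0 0 0", jaw=1, force=30)

```text
clock: 11.75
tool_pos: [0.4985, 0.2414, 0.0714]
eef_rot: [0.616, 0.788, 0.001, 0.0]
contact_force: [2.3, 1.0, -0.4]
opening: 0.118
finger_force: 30.0
```

```bash
python3 go.py .498 .237 .072 -106
```

```text
t11.75 yaw13.9 pos [0.4985 0.2414 0.0714] q7 -0.22 q5 -0.08 F [ 2.3  1.  -0.4] M [ 0.03 -0.3  -0.08] f30.0 op0.118
shift [-0.0139 -0.0051 -0.0021] turn 0.3331 rows>= 16.8
```

Call:
send_rows(rows="0 0 0 0.01;0 0 0 0.025;-0.002 0 0 0.04;-0.002 0 0 0.055;-0.003 0 0 0.07;-0.004 0 0 0.085;-0.004 0 0 0.1;-0.004 0 0 0.115;-0.004 0 0 0.13;-0.004 0 0 0.14")

```text
clock: 12.58
tool_pos: [0.4999, 0.2411, 0.0714]
eef_rot: [0.894, 0.449, 0.002, 0.0]
contact_force: [3.7, 1.6, -2.5]
opening: 0.115
finger_force: 30.0
```

```bash
python3 go.py .498 .238 .072 -106
```

```text
t12.58 yaw-36.7 pos [0.4999 0.2411 0.0714] q7 -0.74 q5 -0.45 F [ 3.7  1.6 -2.5] M [ 0.29 -0.7   0.08] f30.0 op0.115
shift [-0.0119  0.0011 -0.002 ] turn 0.1926 rows>= 9.7
```

Call:
send_rows(rows="0 0 0 0.015;0 0 0 0.03;0 0 0 0.045;0 0 0 0.06;0 0 0 0.075;0 0 0 0.09;0 0 0 0.105;0 0 0 0.12;0 0 0 0.135;0 0 0 0.15")

```text
clock: 13.42
tool_pos: [0.5005, 0.2397, 0.0714]
eef_rot: [1.0, -0.006, 0.002, 0.0]
contact_force: [5.2, -0.6, -3.8]
opening: 0.118
finger_force: 30.0
```

```bash
python3 go.py .498 .238 .072 -106
```

```text
t13.42 yaw-90.7 pos [0.5005 0.2397 0.0714] q7 -1.34 q5 -0.81 F [ 5.2 -0.6 -3.8] M [-0.28 -0.84  0.08] f30.0 op0.118
shift [-0.0083  0.0059 -0.0019] turn 0.0424 rows>= 2.1
```

Call:
send_rows(rows="0 0 0 0;0 0 0 0;0 0 0 0;0 0 0 0;0 0 0 0;0 0 0 0;0 0 -0.05 0;0 0 -0.13 0;0 0 -0.18 0;0 0 -0.18 0", jaw=-1)

```text
clock: 14.25
tool_pos: [0.4999, 0.2403, 0.1279]
eef_rot: [1.0, -0.004, 0.002, -0.001]
contact_force: [-0.0, -1.2, -0.1]
opening: 0.852
finger_force: 0.0
```

Call:
send_rows(rows="0 0 0 -0.0195;0 0 0 -0.039;0 0 0 -0.0585;0 0 0 -0.078;0 0 0 -0.0975;0 0 0 -0.117;0 0 0 -0.1365;0 0 0 -0.156;0 0 0 -0.1755;0 0 0 -0.195")

```text
clock: 15.08
tool_pos: [0.4976, 0.24, 0.1247]
eef_rot: [0.819, 0.574, -0.0, -0.0]
contact_force: [-0.1, 0.6, 1.1]
opening: 0.999
finger_force: 0.0
```

Call:
send_rows(rows="0 0 0 -0.0195;0 0 0 -0.039;0 0 0 -0.0585;0 0 0 -0.078;0 0 0 -0.0975;0 0 0 -0.117;0 0 0 -0.1365;0 0 0 -0.156;0 0 0 -0.1755;0 0 0 -0.195")

```text
clock: 15.92
tool_pos: [0.4976, 0.2401, 0.1247]
eef_rot: [0.339, 0.941, -0.0, -0.001]
contact_force: [0.2, -0.2, -0.4]
opening: 0.998
finger_force: 0.0
```

Call:
send_rows(rows="0 0 0 -0.0195;0 0 0 -0.039;0 0 0 -0.0585;0 0 0 -0.078;0 0 0 -0.0975;0 0 0 -0.108;0 0 0 -0.108;0 0 0 -0.108")

```text
clock: 16.58
tool_pos: [0.4978, 0.2399, 0.1248]
eef_rot: [0.011, 1.0, 0.0, -0.001]
contact_force: [1.0, 0.5, 0.1]
opening: 1.001
finger_force: 0.0
```

```bash
python3 - <<'E'
from h import *
for n in ("wrist","top"):
    T=cal(n)[2]; im,d=eyes.snapshot(n); p=wcloud(d,T) if n=="wrist" else cloud(n,d)
    m=sel(p,d,[.498,.237],.035,.095,.115); q=p[m]; print(n,"key",len(q), len(q)>5 and rect(q))
E
python3 go.py .498 .2385 .072 88
```

```text
wrist key 999 ((499.03900146484375, 239.6829071044922), (8.14445972442627, 44.77353286743164), 89.9890365600586)
top key 0 False
t16.68 yaw88.7 pos [0.4979 0.24   0.125 ] q7 0.65 q5 0.38 F [-0.3 -0.4  0.2] M [ 0.06 -0.07  0.04] f0.0 op1.002
shift [-0.0004 -0.0052  0.1768] turn 0.0020 rows>= 1.3
```

Call:
send_rows(rows="0 0 0.06 -0.003;0 0 0.13 -0.003;0 0 0.17 -0.003;0 0 0.177 -0.003;0 0 0.177 -0.003", jaw=0)

```text
clock: 17.1
tool_pos: [0.4976, 0.24, 0.0716]
eef_rot: [0.001, 1.0, -0.0, -0.001]
contact_force: [0.6, -0.1, -0.9]
opening: 0.645
finger_force: 0.0
```

Call:
send_rows(rows="0 0 0 0;0 0 0 0;0 0 0 0;0 0 0 0;0 0 0 0;0 0 0 0;0 0 0 0;0 0 0 0;0 0 0 0;0 0 0 0", jaw=1, force=30)

```text
clock: 17.93
tool_pos: [0.4982, 0.2398, 0.0724]
eef_rot: [0.001, 1.0, -0.0, 0.0]
contact_force: [-0.9, -0.8, 3.7]
opening: 0.116
finger_force: 30.0
```

Call:
send_rows(rows="0 0 0 0.015;0 0 0 0.03;0 0 0 0.045;0 0 0 0.06;0 0 0 0.075;0 0 0 0.09;0 0 0 0.105;0 0 0 0.12;0 0 0 0.135;0 0 0 0.15")

```text
clock: 18.77
tool_pos: [0.4986, 0.2403, 0.0724]
eef_rot: [0.457, 0.89, 0.0, 0.0]
contact_force: [0.1, -0.9, 1.7]
opening: 0.119
finger_force: 30.0
```

```bash
python3 go.py .498 .2385 .072 10
```

```text
t18.77 yaw35.7 pos [0.4986 0.2403 0.0724] q7 0.05 q5 0.04 F [ 0.1 -0.9  1.7] M [-0.15 -0.05  0.07] f30.0 op0.119
shift [-0.0038 -0.005   0.0013] turn 0.0713 rows>= 3.6
```

Call:
send_rows(rows="0 0 0 0.015;0 0 0 0.03;0 0 0 0.045;0 0 0 0.055;0 0 0 0.06;0 0 0 0.06;0 0 0 0.06")

```text
clock: 19.35
tool_pos: [0.4987, 0.2404, 0.0724]
eef_rot: [0.613, 0.79, 0.001, 0.0]
contact_force: [2.5, -0.3, 2.8]
opening: 0.115
finger_force: 30.0
```

```bash
python3 go.py .498 .2385 .072 10
```

```text
t19.35 yaw14.4 pos [0.4987 0.2404 0.0724] q7 -0.17 q5 -0.12 F [ 2.5 -0.3  2.8] M [-0.1  -0.22  0.05] f30.0 op0.115
shift [-0.0055 -0.0039  0.0013] turn 0.0122 rows>= 0.6
```

Call:
send_rows(rows="0 0 0 0.004;0 0 0 0.008;0 0 0 0.012;0 0 0 0.014;0 0 0 0.014;0 0 0 0.014")

```text
clock: 19.85
tool_pos: [0.4987, 0.2404, 0.0724]
eef_rot: [0.648, 0.762, 0.001, 0.0]
contact_force: [2.8, 0.2, 2.7]
opening: 0.117
finger_force: 30.0
```

```bash
python3 go.py .498 .2385 .072 10
```

```text
t19.85 yaw9.3 pos [0.4987 0.2404 0.0724] q7 -0.22 q5 -0.15 F [2.8 0.2 2.7] M [ 0.08 -0.53  0.09] f30.0 op0.117
shift [-0.0058 -0.0035  0.0013] turn -0.0021 rows>= 0.1
```

Not at the stop yet, as the moment has barely risen. I'll continue in small steps.

Call:
send_rows(rows="0 0 0 0.003;0 0 0 0.006;0 0 0 0.008;0 0 0 0.008;0 0 0 0.008")

```text
clock: 20.27
tool_pos: [0.4988, 0.2404, 0.0724]
eef_rot: [0.667, 0.745, 0.001, 0.0]
contact_force: [4.9, 1.2, 2.5]
opening: 0.115
finger_force: 30.0
```

```bash
python3 go.py .498 .2385 .072 6
```

```text
t20.27 yaw6.4 pos [0.4988 0.2404 0.0724] q7 -0.25 q5 -0.18 F [4.9 1.2 2.5] M [ 0.17 -0.76  0.11] f30.0 op0.115
shift [-0.0059 -0.0033  0.0013] turn 0.0011 rows>= 0.1
```

Call:
send_rows(rows="0 0 0 0.003;0 0 0 0.006;0 0 0 0.008;0 0 0 0.008;0 0 0 0.008")

```text
clock: 20.68
tool_pos: [0.4988, 0.2404, 0.0724]
eef_rot: [0.685, 0.728, 0.001, 0.0]
contact_force: [5.1, 1.6, 3.0]
opening: 0.118
finger_force: 30.0
```

```bash
python3 go.py .498 .2385 .072 6
```

```text
t20.68 yaw3.5 pos [0.4988 0.2404 0.0724] q7 -0.28 q5 -0.20 F [5.1 1.6 3. ] M [ 0.27 -0.92  0.19] f30.0 op0.118
shift [-0.006  -0.0029  0.0012] turn -0.0070 rows>= 0.4
```

Call:
send_rows(rows="0 0 0 0.003;0 0 0 0.006;0 0 0 0.008;0 0 0 0.01;0 0 0 0.01;0 0 0 0.01")

```text
clock: 21.18
tool_pos: [0.4988, 0.2408, 0.0724]
eef_rot: [0.708, 0.707, 0.001, 0.0]
contact_force: [5.4, 1.8, 2.6]
opening: 0.121
finger_force: 30.7
```

```bash
python3 go.py .498 .2385 .072 6
```

```text
t21.18 yaw-0.1 pos [0.4988 0.2408 0.0724] q7 -0.32 q5 -0.22 F [5.4 1.8 2.6] M [ 0.46 -0.95  0.33] f30.7 op0.121
shift [-0.0076 -0.0026  0.0013] turn -0.0169 rows>= 0.9
```

Call:
send_rows(rows="0 0 0 0;0 0 0 0;0 0 0 0;0 0 0 0;0 0 0 0;0 0 0 0;0 0 -0.05 0;0 0 -0.15 0;0 0 -0.3 0;0 0 -0.42 0", jaw=-1)

```text
clock: 22.02
tool_pos: [0.4972, 0.2395, 0.1991]
eef_rot: [0.708, 0.706, -0.001, -0.0]
contact_force: [1.0, 0.6, 0.7]
opening: 0.853
finger_force: 0.0
```

Call:
send_rows(rows="0 0 0 0;0 0 0 0;0 0 0 0")

```text
clock: 22.27
tool_pos: [0.4975, 0.2399, 0.1979]
eef_rot: [0.708, 0.707, -0.0, -0.0]
contact_force: [0.3, -0.5, -0.6]
opening: 1.0
finger_force: 0.0
```

```bash
python3 - <<'E'
from h import *
T=cal("wrist")[2]; im,d=eyes.snapshot("wrist"); p=wcloud(d,T); save("w4",im[120:360,200:460].repeat(3,1).repeat(2,0) if 0 else cv2.resize(im[110:260,220:440],None,fx=3,fy=3,interpolation=cv2.INTER_CUBIC))
m=sel(p,d,[.498,.237],.035,.095,.115); q=p[m]; k=q.mean(0)[:2]; print("key",len(q), rect(q))
hsv=cv2.cvtColor(im,cv2.COLOR_RGB2HSV); H,S,V=[hsv[...,i] for i in range(3)]
for nm,(h0,h1) in dict(green=(45,85),red=(172,180),yellow=(26,34)).items():
    m=sel(p,d,[.498,.237],.06,.05,.075)&(H>h0)&(H<=h1)&(S>130)
    if m.any(): c=p[m].mean(0); print(nm,m.sum(),c,np.degrees(np.arctan2(*(c[:2]-np.array(rect(q)[0])/1000)[::-1])))
m=sel(p,d,[.54,.195],.2,.049,.060)&(H>100)&(H<125)&(S>110); q=p[m]; print("agit",len(q),rect(q))
m=sel(p,d,[.583,.16],.08,.060,.07)&(S<90); q=p[m]; print("plate",len(q),cv2.minEnclosingCircle((q[:,:2]*1000).astype(np.float32)))
E
python3 go.py .512 -.216 .25 35
```

```text
key 552 ((499.59967041015625, 240.14450073242188), (8.594015121459961, 43.51462173461914), 10.032514572143555)
green 8 [0.50787742 0.19745022 0.05625739] -79.02738992280224
red 30 [0.47212946 0.26460581 0.0562394 ] 138.31599365976865
agit 13062 ((543.6804809570312, 200.78521728515625), (116.87614440917969, 216.39784240722656), 47.941307067871094)
plate 3610 ((584.39599609375, 164.33535766601562), 51.98792266845703)
t22.32 yaw-0.1 pos [0.4971 0.2397 0.1971] q7 -0.35 q5 -0.18 F [ 0.8 -0.  -1.4] M [-0.1   0.04  0.02] f0.0 op1.002
shift [-1.5191  0.0517 -0.1748] turn -0.0975 rows>= 11.0
```

View pics/w4.png

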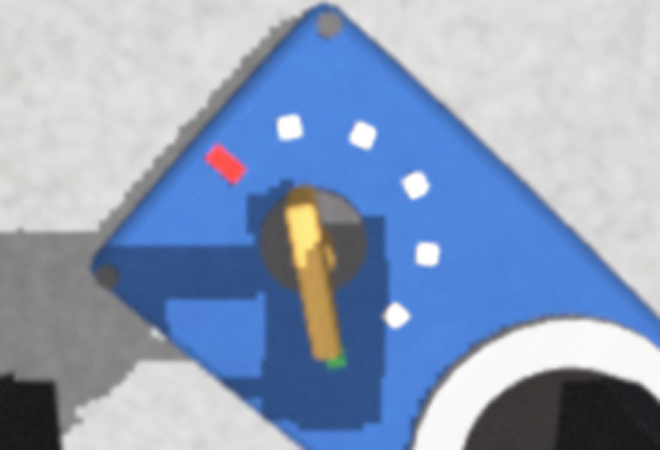

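The wing is now at -80°, with the green mark just past its lower end (crop (335,360)). The red mark is at +138°, so the winding is 218° = 3.81 rad, at the stop. Next, back to the pot.

Call:
send_rows(rows="-0.06 0 -0.03 -0.01;-0.17 0.006 -0.08 -0.02;-0.28 0.01 -0.13 -0.03;-0.4 0.014 -0.175 -0.04;-0.53 0.018 -0.175 -0.05;-0.66 0.022 -0.175 -0.06;-0.78 0.026 -0.175 -0.07;-0.88 0.03 -0.175 -0.08;-0.96 0.034 -0.175 -0.09;-0.99 0.035 -0.175 -0.097")

```text
clock: 23.15
tool_pos: [0.5067, -0.0619, 0.249]
eef_rot: [0.465, 0.886, -0.002, -0.001]
contact_force: [0.0, 0.5, 0.8]
opening: 1.002
finger_force: 0.0
```

Call:
send_rows(rows="0 0 0 0;0 0 0 0;0 0 0 0")

```text
clock: 23.4
tool_pos: [0.5077, -0.0554, 0.2498]
eef_rot: [0.463, 0.886, 0.0, -0.001]
contact_force: [0.0, 0.5, 0.1]
opening: 1.0
finger_force: 0.0
```

```bash
python3 go.py .511 -.2165 .22 35
```

```text
t23.40 yaw34.9 pos [ 0.5077 -0.0554  0.2498] q7 0.61 q5 0.02 F [0.  0.5 0.1] M [-0.13 -0.01  0.01] f0.0 op1.000
shift [-0.4471 -0.2977  0.0985] turn -0.0004 rows>= 3.9
```

Call:
send_rows(rows="-0.08 -0.05 0.01 0;-0.18 -0.12 0.04 0;-0.28 -0.19 0.07 0;-0.38 -0.25 0.098 0;-0.43 -0.285 0.098 0;-0.447 -0.298 0.098 0;-0.447 -0.298 0.098 0;-0.447 -0.298 0.098 0;-0.447 -0.298 0.098 0")

```text
clock: 24.15
tool_pos: [0.512, -0.215, 0.2214]
eef_rot: [0.461, 0.887, 0.001, -0.0]
contact_force: [-0.3, 0.4, -0.8]
opening: 0.999
finger_force: 0.0
```

```bash
python3 - <<'E'
from h import *
T=cal("wrist")[2]; im,d=eyes.snapshot("wrist"); p=wcloud(d,T)
m=sel(p,d,[.511,-.215],.05,.12,.142); q=p[m]; print("handle",len(q),rect(q))
m=sel(p,d,[.511,-.215],.06,.079,.092); q=p[m]; print("lid",len(q),cv2.minEnclosingCircle((q[:,:2]*1000).astype(np.float32)))
E
python3 go.py .5115 -.2168 .112 35
```

```text
handle 1543 ((513.54736328125, -216.63546752929688), (12.575413703918457, 79.97557067871094), 34.70371627807617)
lid 4500 ((513.8756103515625, -216.65220642089844), 42.339359283447266)
t24.20 yaw35.0 pos [ 0.512  -0.2152  0.2215] q7 0.89 q5 0.04 F [-0.2 -0.4  0.1] M [-0.07  0.06  0.02] f0.0 op1.000
shift [-0.0038 -0.0048  0.3649] turn 0.0001 rows>= 2.6
```

Call:
send_rows(rows="-0.004 -0.004 0.06 0;-0.004 -0.004 0.15 0;-0.004 -0.004 0.24 0;-0.004 -0.004 0.32 0;-0.004 -0.004 0.36 0;-0.004 -0.004 0.365 0;-0.004 -0.004 0.365 0")

```text
clock: 24.78
tool_pos: [0.5111, -0.2182, 0.1115]
eef_rot: [0.462, 0.887, 0.0, -0.001]
contact_force: [0.8, -0.0, 0.3]
opening: 0.999
finger_force: 0.0
```

Call:
send_rows(rows="0 0 0 0;0 0 0 0;0 0 0 0;0 0 0 0;0 0 0 0;0 0 0 0;0 0 0 0;0 0 0 0;0 0 0 0;0 0 0 0", jaw=1, force=40)

```text
clock: 25.62
tool_pos: [0.511, -0.2198, 0.1117]
eef_rot: [0.463, 0.886, 0.0, -0.0]
contact_force: [0.0, 0.5, 0.1]
opening: 0.267
finger_force: 0.0
```

Call:
send_rows(rows="0 0 0 0;0 0 0 0;0 0 0 0;0 0 0 0;0 0 0 0;0 0 0 0")

```text
clock: 26.12
tool_pos: [0.5114, -0.2196, 0.1119]
eef_rot: [0.463, 0.886, 0.0, 0.0]
contact_force: [0.8, 0.2, 1.3]
opening: 0.14
finger_force: 40.0
```

```bash
python3 go.py .5115 -.2168 .26 35
```

```text
t26.12 yaw34.8 pos [ 0.5114 -0.2196  0.1119] q7 0.88 q5 0.05 F [0.8 0.2 1.3] M [ 0.14 -0.27 -0.02] f40.0 op0.140
shift [ 0.0075  0.006  -0.4936] turn -0.0005 rows>= 3.6
```

Call:
send_rows(rows="0 0 -0.02 0;0 0 -0.06 0;0 0 -0.13 0;0 0 -0.22 0;0 0 -0.31 0;0 0 -0.4 0;0 0 -0.47 0;0 0 -0.49 0;0 0 -0.49 0")

```text
clock: 26.87
tool_pos: [0.5111, -0.2203, 0.26]
eef_rot: [0.463, 0.886, -0.0, 0.001]
contact_force: [0.7, -0.7, -4.4]
opening: 0.142
finger_force: 40.0
```

```bash
python3 go.py .582 .1615 .26 -42
```

```text
t26.87 yaw34.8 pos [ 0.5111 -0.2203  0.26  ] q7 0.90 q5 0.03 F [ 0.7 -0.7 -4.4] M [-0.05 -0.04 -0.03] f40.0 op0.142
shift [ 0.9105  0.9201 -0.001 ] turn 0.2133 rows>= 10.7
```

Call:
send_rows(rows="0.03 0.03 0 0.01;0.08 0.08 0 0.025;0.16 0.16 0 0.04;0.24 0.24 0 0.055;0.33 0.33 0 0.07;0.42 0.42 0 0.085;0.51 0.51 0 0.1;0.58 0.58 0 0.115;0.63 0.63 0 0.13;0.65 0.65 0 0.14")

```text
clock: 27.7
tool_pos: [0.5585, 0.057, 0.2563]
eef_rot: [0.796, 0.605, -0.001, -0.002]
contact_force: [0.9, 1.4, -3.1]
opening: 0.14
finger_force: 40.0
```

Call:
send_rows(rows="0 0 0 0;0 0 0 0;0 0 0 0")

```text
clock: 27.95
tool_pos: [0.5588, 0.0497, 0.2578]
eef_rot: [0.797, 0.605, -0.002, -0.0]
contact_force: [-0.1, -0.1, -3.3]
opening: 0.141
finger_force: 40.0
```

```bash
python3 go.py .582 .1615 .21 -42
```

```text
t27.95 yaw-15.6 pos [0.5588 0.0497 0.2578] q7 -0.26 q5 -0.19 F [-0.1 -0.1 -3.3] M [-0.09  0.1  -0.03] f40.0 op0.141
shift [ 0.38   -0.0254  0.1583] turn 0.0733 rows>= 3.7
```

Call:
send_rows(rows="0.05 0 0 0.01;0.12 -0.01 0 0.025;0.2 -0.02 0 0.04;0.28 -0.025 0 0.055;0.34 -0.025 0.03 0.07;0.38 -0.025 0.07 0.0733;0.38 -0.025 0.11 0.0733;0.38 -0.025 0.11 0.0733;0.38 -0.025 0.11 0.0733;0.38 -0.025 0.11 0.0733")

```text
clock: 28.78
tool_pos: [0.5836, 0.1614, 0.2264]
eef_rot: [0.914, 0.406, 0.0, 0.0]
contact_force: [1.0, 0.6, -2.9]
opening: 0.14
finger_force: 40.0
```

```bash
python3 go.py .582 .1615 .19 -42; python3 - <<'E'
from h import *
T=cal("wrist")[2]; im,d=eyes.snapshot("wrist"); p=wcloud(d,T); z0=sensors.get_state()["tool_pos"][2]-.108
m=sel(p,d,[.582,.161],.06,z0+.076,z0+.09); q=p[m]; print("lid",len(q),cv2.minEnclosingCircle((q[:,:2]*1000).astype(np.float32)),q[:,2].mean()-z0)
for n in("side","top"):
    im,d=eyes.snapshot(n); p=cloud(n,d); save(n+"5",im)
    m=sel(p,d,[.582,.160],.08,.059,.067)&(im.max(-1)>100)&(np.ptp(im.astype(int),axis=-1)<50); q=p[m]; print(n,"plate",len(q))
E
```

```text
t28.78 yaw-42.1 pos [0.5836 0.1614 0.2264] q7 -0.77 q5 -0.33 F [ 1.   0.6 -2.9] M [-0.03  0.09  0.02] f40.0 op0.140
shift [-0.0033 -0.0043  0.1212] turn -0.0003 rows>= 0.9
lid 7050 ((585.8805541992188, 161.8257293701172), 42.01125717163086) 0.08135640994521902
side plate 217
top plate 108
```

Call:
send_rows(rows="0 -0.003 0.04 0;0 -0.007 0.08 0;0 -0.007 0.12 0;0 -0.007 0.15 0;0 -0.007 0.168 0;0 -0.007 0.168 0;0 -0.007 0.168 0")

```text
clock: 29.52
tool_pos: [0.5819, 0.1647, 0.1757]
eef_rot: [0.913, 0.407, 0.0, 0.0]
contact_force: [0.1, -0.2, -2.4]
opening: 0.142
finger_force: 40.0
```

```bash
python3 go.py .582 .1625 .1717 -42; python3 - <<'E'
from h import *
T=cal("wrist")[2]; im,d=eyes.snapshot("wrist"); p=wcloud(d,T); save("w6",im)
S=np.ptp(im.astype(int),axis=-1)
z0=sensors.get_state()["tool_pos"][2]-.1087
m=sel(p,d,[.582,.161],.06,z0+.076,z0+.09); q=p[m]; print("lid",len(q),cv2.minEnclosingCircle((q[:,:2]*1000).astype(np.float32)))
m=sel(p,d,[.582,.161],.065,.0595,.067)&(S<60); q=p[m]; print("plate",len(q))
from scipy.optimize import least_squares
if len(q)>50:
    c=np.array([.584,.163]); r=np.linalg.norm(q[:,:2]-c,axis=1); a=np.degrees(np.arctan2(q[:,1]-c[1],q[:,0]-c[0])); 
    E=[]
    for k in range(-180,180,5):
        s=(a>=k)&(a<k+5)
        if s.sum()>5: E.append(q[s][r[s].argmax(),:2])
    E=np.array(E); f=least_squares(lambda v:np.linalg.norm(E-v,axis=1)-.052,c,loss="soft_l1",f_scale=.001); print("plate c",f.x,len(E),np.abs(f.fun).mean())
E
```

```text
t29.52 yaw-42.0 pos [0.5819 0.1647 0.1757] q7 -0.75 q5 -0.36 F [ 0.1 -0.2 -2.4] M [-0.07  0.1   0.02] f40.0 op0.142
shift [-0.0052  0.0053  0.0133] turn 0.0001 rows>= 0.1
lid 7062 ((584.2105712890625, 165.23158264160156), 41.97421646118164)
plate 1920
plate c [0.58484051 0.16251233] 34 0.00020567415897936853
```

View pics/w6.png

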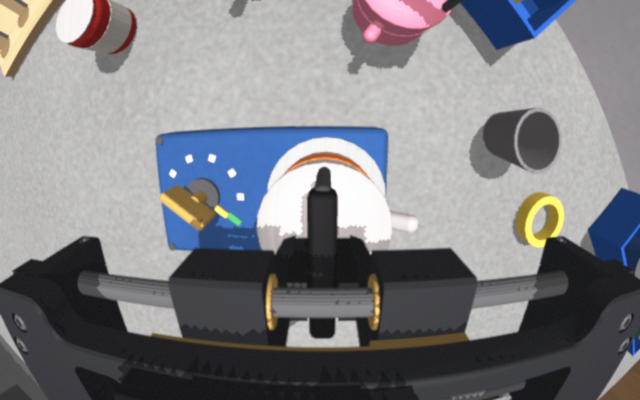

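The wrist view shows the spout (405,222) pointing straight away from the key (195,205), and the pointer (228,212) at the green mark. The lid centre is (-0.6,+2.7) mm off the plate centre, so I'll correct that and set the pot down.

Call:
send_rows(rows="-0.003 0.004 0 0;-0.0053 0.0075 0.004 0;-0.0053 0.0075 0.008 0;-0.0053 0.0075 0.011 0;-0.0053 0.0075 0.011 0;-0.0053 0.0075 0.011 0")

```text
clock: 30.07
tool_pos: [0.5822, 0.1623, 0.1721]
eef_rot: [0.913, 0.407, -0.0, -0.0]
contact_force: [0.5, -0.3, -3.9]
opening: 0.141
finger_force: 40.0
```

```bash
cat > chk.py <<'E'
from h import *
from scipy.optimize import least_squares
T=cal("wrist")[2]; im,d=eyes.snapshot("wrist"); p=wcloud(d,T); np.savez("wl",im=im,d=d,T=T)
S=np.ptp(im.astype(int),axis=-1); z0=.063
m=sel(p,d,[.583,.162],.06,z0+.076,z0+.09); q=p[m]; print("lid",len(q),cv2.minEnclosingCircle((q[:,:2]*1000).astype(np.float32)),np.median(q[:,2]))
m=sel(p,d,[.583,.162],.065,.0595,.067)&(S<60); q=p[m]
c=np.array([.5845,.1625]); r=np.linalg.norm(q[:,:2]-c,axis=1); a=np.degrees(np.arctan2(q[:,1]-c[1],q[:,0]-c[0])); E=[]
for k in range(-180,180,5):
    s=(a>=k)&(a<k+5)
    if s.sum()>5: E.append(q[s][r[s].argmax(),:2])
E=np.array(E); f=least_squares(lambda v:np.linalg.norm(E-v,axis=1)-.052,c,loss="soft_l1",f_scale=.001); print("plate c",f.x,len(E),np.abs(f.fun).mean())
m=sel(p,d,[.583,.162],.06,z0+.115,z0+.14)&(im.max(-1)<90); q=p[m]; print("handle",len(q),rect(q))
m=sel(p,d,[.54,.195],.2,.049,.060)&(im[...,2]>im[...,0]*1.7); q=p[m]; print("agit",rect(q))
E
python3 go.py .582 .1625 .1717 -42;python3 chk.py
```

```text
t30.07 yaw-42.0 pos [0.5822 0.1623 0.1721] q7 -0.74 q5 -0.36 F [ 0.5 -0.3 -3.9] M [-0.06  0.14  0.01] f40.0 op0.141
shift [ 0.0002 -0.0009  0.0012] turn 0.0001 rows>= 0.0
lid 7073 ((584.5911865234375, 163.0472869873047), 41.75895690917969) 0.14619889408230421
plate c [0.58481828 0.16260929] 35 0.0002484599196857814
handle 4980 ((586.8656005859375, 163.29788208007812), (73.84358978271484, 39.67583084106445), 67.10983276367188)
agit ((545.8519287109375, 200.020263671875), (117.07571411132812, 216.5698699951172), 48.27454376220703)
```

Call:
send_rows(rows="0 0 0.002 0;0 0 0.004 0;0 0 0.004 0")

```text
clock: 30.37
tool_pos: [0.583, 0.1619, 0.1715]
eef_rot: [0.914, 0.407, 0.001, 0.0]
contact_force: [0.1, -1.1, 1.6]
opening: 0.14
finger_force: 39.9
```

Contact: the force went from -3.9 N to +1.6 N. I'll release and rise.

Call:
send_rows(rows="0 0 0.001 0;0 0 0.001 0;0 0 0.001 0;0 0 0.001 0;0 0 0.001 0;0 0 0.001 0;0 0 0.001 0;0 0 0.001 0;0 0 0.001 0", jaw=-1)

```text
clock: 31.12
tool_pos: [0.5822, 0.1622, 0.1706]
eef_rot: [0.913, 0.407, -0.0, -0.0]
contact_force: [0.2, -0.3, 0.6]
opening: 0.804
finger_force: 0.0
```

Call:
send_rows(rows="0 0 -0.03 0;0 0 -0.08 0;0 0 -0.14 0;0 0 -0.22 0;0 0 -0.3 0;0 0 -0.3 0;0 0 -0.3 0;0 0 -0.3 0;0 0 -0.3 0")

```text
clock: 31.87
tool_pos: [0.5814, 0.1622, 0.2596]
eef_rot: [0.913, 0.407, -0.001, -0.0]
contact_force: [0.9, 0.5, 0.8]
opening: 1.0
finger_force: 0.0
```

```bash
python3 chk.py; python3 - <<'E'
from h import *
z=np.load("wl.npz"); im,d,T=z["im"],z["d"],z["T"]; p=wcloud(d,T); save("w7",im)
m=sel(p,d,[.4985,.24],.035,.095,.115); print("key",rect(p[m]))
c=np.array([.5845,.163]); rr=np.linalg.norm(p[...,:2]-c,axis=-1); m=(d>0)&(rr>.046)&(rr<.07)&(p[...,2]>.11)&(p[...,2]<.145); q=p[m]; v=q.mean(0)[:2]-c; print("spout",len(q),np.degrees(np.arctan2(v[1],v[0])))
print(sensors.get_state()["opening"])
E
```

```text
lid 5233 ((585.5178833007812, 161.7894744873047), 42.197635650634766) 0.14550802569910865
plate c [0.58482895 0.16236145] 36 0.00026492590074579946
handle 1626 ((586.5073852539062, 163.38546752929688), (76.52720642089844, 12.03713607788086), 48.16275405883789)
agit ((545.0587158203125, 199.640625), (117.70804595947266, 216.25537109375), 47.94781494140625)
key ((500.3290710449219, 239.4376220703125), (9.049506187438965, 43.90727996826172), 8.765568733215332)
spout 239 -41.19005161364717
0.9992743157481293
```

View pics/w7.png

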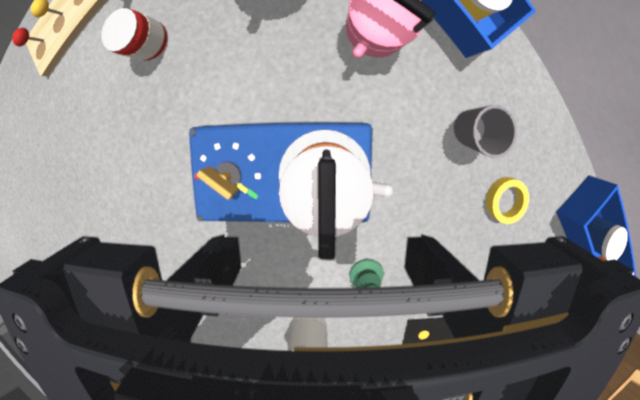

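The pot stands centred on the plate, within about 1 mm. Its spout at (385,190) points straight away from the key, and the pointer (245,192) is at green. The gripper is clear, so I'm handing in.

```bash
python3 -c "
from h import *
print(finish_job())"
```

```text
the job is handed in; nothing more can be done
None
```

The job is done and handed in, at about 32 s of the 72 s allowed: the key is wound to its stop with the pointer at the green mark, and the pot is back upright on the plate, within about 1 mm of its centre by camera, with its spout pointing straight away from the key.

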